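Seat the two-leaf radius gauge on the profile sample

ROBOT

A 6-joint arm with a two-finger parallel gripper is mounted at the origin on a cart in front of the work surface, level with it; the furniture and walls round the work are solid. World frame = base frame: x ahead of the robot, y to its left, z up, the work surface at z = 0. Lengths are in m, angles in rad, forces in N, time in s.
With the tool pointing down it reaches from about 0.25 to 0.725 m from the base axis. Payload 4 kg.
Tool frame: the origin (TCP) lies at the very end of the fingers, on their centre line; the grasp point (between the pads) lies 19 mm behind it (bot.pinch_z is the distance from the TCP to the grasp point, in m); z points along the fingers, x is the direction in which the jaws open and shut, and the axes are right-handed (so a half turn about z gives the same grasp; the last joint's range is limited). The gripper opens to 85 mm and grips with 20 to 120 N. Pads are 22 mm wide; open, the fingers measure 114 mm over their backs; the gripper's body (76 mm by 85 mm) begins 54 mm behind the grasp point. The pads swing forward as they close: fully open they stand 13 mm farther back than shut.
Start: joints at [-1.142, 0.241, 0.005, 1.335, 0, 1.571], TCP at [0.208, -0.455, 0.231] pointing down, gripper open.
Joint ranges: [-2.72, 2.72], [-1.05, 1.87], [-1.09, 1.28], [-1.99, 2.15], [-1.42, 1.44], [-3.14, 3.14]. Speed limits (rad/s): [2.79, 2.79, 3.14, 3.14, 3.14, 3.14].

INTERFACE

Orientations are given as a unit quaternion [x, y, z, w].
In Python, from workcell import bot gives the robot as it stands. The module is installed in compiled form; this text tells all that it offers.
- The arm moves only by the shell command python3 -m inch 'ROWS'. ROWS is JSON, a list of rows, each a list of 7 numbers: the shift along the tool's x, y, z scaled (see below), then the turn, a rotation vector about the tool's x, y, z scaled (see below), then the gripper command: -1 is fully open, 1 is shut, values between are in proportion. In form: [[x, y, z, wx, wy, wz, gripper], ...]. A call has exactly 8 rows; each row shifts and turns the commanded pose from where the row before left it, along the tool's axes as they then stand; what a row does not reach is not made up. The controller multiplies each number of a shift by 2.5 cm and each number of a turn by 180 degrees. A row lasts 1/10 s, in which the tool goes at most 50 mm and 8.59 degrees, less where a joint would pass 70% of its speed; a pose out of reach is approached as far as the arm can. A call with a number of a shift or a turn outside -1 to 1 is refused whole. A call with a gripper value outside its range is refused whole. The fingers move at their own pace and stop on an object; the grip force is fixed at half the most. Time passes only in rows, so rows that do not move let the fingers close, or fill a call up. It gives the time, the measured TCP pose, the force and the opening at its end, in the units of the state.
- bot.get_obs(): the state, without advancing time (a new reading comes with each control period).
- bot.camera(name): name is "scene" or "side" or "wrist"; returns (picture, depth): 480x640x3 uint8, blue, green, red; 480x640 float32, m along the optical axis (not along the pixel's ray), 0 where there is no reading.
- bot.get_calibration(name): a dict with "vfov" (degrees; the focal length in pixels is half the picture's height over the tangent of half this angle, whatever the lens; pixels are square), "cx", "cy" (the principal point, pixels), "R" (3x3) and "t" (3): a world point X has camera coordinates R X + t. Camera axes: x right, y down, z forward; pixel columns grow to the right and rows downward; lengths in m; the calibration is good to about 2 mm. A picture is of the moment at which its call begins: read the wrist's pose just before it. get_calibration takes no time and is no camera call; for the wrist camera it gives the pose at the moment of the call.
- bot.job_done(): hands the job in, once; it reports no verdict.
The state is a dict: "clock": time; "joint_pos": joint angles; "joint_vel": joint speeds; "tau": joint torques, N m; "eef_pos": TCP position; "tool_rot": TCP orientation; "ft_force": force on the tool from outside, world axes, zero at the start; "ft_torque": the same for the moment, N m; "grip_width": finger opening in m.
Only numpy, scipy, OpenCV 4.12 (cv2) and the standard library are available. Lean on these libraries where they do the work, as an engineer would, in place of code of your own. Each camera call takes 0.05 s, during which the arm holds its last target.

TASK

Two radius gauges stand on the bench; take the wide one, whose round leaves match the sample rail on the small stand, and set it on the rail with its hollow leaf astride the raised round bead and its round-nosed leaf in the hollow. The height and the slope at which the rail is locked are not known, so feel for it: press down gently with a steady hand and tilt the gauge until it no longer rocks and both leaves bear firmly and about equally at the same time, keep that for a second, then let go and leave the gauge sitting there on both leaves. Never press hard, and leave the other things where they are.

Things in the scene. Friction and masses are not known exactly. Their poses are not given: they have to be found in the camera images.
- wide_gauge_grip (a point): Centre of the grip tab (12 mm thick along x, 34 mm along y, 48 mm high) of the wide steel gauge: a 78 mm bar along y, the tab upright on its middle, a leaf of radius 15 mm hanging at each end. The point lies 54 mm above the gauge's underside; bar top 23 mm below it, tab top 24 mm above it. z up, +y to the concave leaf. Stands loose on the bench, about 0.15 kg.
- wide_gauge_concave: Concave leaf of the wide gauge, fixed to its bar at y = +35 mm: plate 8 mm thick (y), 56 mm wide (x), with a round notch of radius 15 mm open downwards. Origin: middle of its thickness, level with the gauge's underside; the top of the notch is 11 mm above it. Axes as the gauge.
- wide_gauge_convex: Convex leaf of the wide gauge, fixed to its bar at y = -35 mm: plate 8 mm thick (y), 30 mm wide (x), ending below in a round nose of radius 15 mm. Origin: lowest point of the nose, level with the gauge's underside. Axes as the gauge.
- narrow_gauge_grip (a point): Centre of the grip tab of the narrow gauge, 54 mm above its underside: like the wide gauge, but leaf radius 8 mm, concave leaf 42 mm wide, convex leaf 16 mm wide. It does not fit; leave it where it stands.
- stand: Stand: grey base plate 84 x 130 x 12 mm fixed to the bench, a column, and on it an aluminium rail 124 mm long (y), 47 mm wide. Origin: centre of the plate's underside; y along the rail, x across, z up. Column locked up to 8 mm higher or lower than mid; rail locked at a slope up to 0.08 rad either way, turned about x, 55 mm above the origin at mid. This pose shows neither setting; the locks do not yield.
- stand_bead (a point): Fixed to the base plate: where the crown of the raised round bead (radius 15 mm, y = 8 to 62 mm of the stand) would be at its middle if the column were at mid and the rail level: stand x 0, y +35, z 79 mm. The true crown is up to 11 mm higher or lower. The wide gauge's concave leaf belongs here.
- stand_hollow (a point): Fixed to the base plate: where the bottom of the round hollow (radius 15 mm, y = -62 to -8 mm of the stand) would be at its middle if the column were at mid and the rail level: stand x 0, y -35, z 68 mm. The true bottom is up to 11 mm higher or lower. The wide gauge's convex leaf belongs here.
- oil_bottle: Small brown bottle with black cap, 34 mm across, 78 mm high, stands behind the work; leave alone. Origin: centre of its underside.
- clock_timer: White clock timer on a foot, 53 x 86 x 104 mm, stands behind the work; leave alone. Origin: centre of its underside.
- pen: Pen, 145 mm long, lies on the bench in front of the stand; leave alone. Origin: centre of its underside.
Things that resemble listed ones, but are neither listed nor needed, are in the scene too. Leave any brown look-alike of the part that bears wide_gauge_grip alone.

How it is judged:
By the outcome, as a careful person would: the job done as asked, in the order asked, and still so for the second after the job is handed in, with the robot touching nothing.
It also fails if it takes over 45 s, if anything falls off the work surface, if the arm or the gripper's body presses on something with over 40 N, if the wrist force passes 120 N, or if a joint passes its speed limit or range.

## Working session

There is one attempt and no reset: what is moved stays moved. The work goes in short steps, Python scripts to look and compute and a shell command to move; the robot and the scene stay as the last step left them, time stands still between calls to the robot, and variables do not carry over. Pictures are saved under pics/ and viewed, and the job is handed in when it is done.

```bash
mkdir -p pics; ls
python3 - <<'E'
from workcell import bot
import cv2,numpy as np
o=bot.get_obs()
for k,v in o.items(): print(k,np.round(v,4))
for n in("scene","side","wrist"):
    c=bot.get_calibration(n); print(n,c)
    p,d=bot.camera(n); cv2.imwrite(f"pics/{n}0.png",p); np.savez(f"pics/{n}0.npz",p=p,d=d,**{k:np.array(v) for k,v in c.items()})
E
```

```text
pics
clock 0.0
joint_pos [-1.142   0.2414  0.0037  1.3352  0.      1.5708]
joint_vel [ 0.0007  0.0005  0.0004  0.0029 -0.0011  0.0014]
tau [ 1.10000e-03 -3.72318e+01  2.52408e+01  1.70000e-02  1.00000e-04
 -0.00000e+00]
eef_pos [ 0.2076 -0.4541  0.2304]
tool_rot [ 8.414e-01 -5.405e-01 -9.000e-04 -6.000e-04]
ft_force [ 0.9005 -0.1321 -0.3226]
ft_torque [-0.0215 -0.009  -0.0277]
grip_width 0.0855
scene {'vfov': 46.37252443079479, 'cx': 319.29609306246095, 'cy': 241.09167968450978, 'R': array([[-0.82831387, -0.56011987, -0.01272258],
       [-0.42414101,  0.64173969, -0.63896367],
       [ 0.36606083, -0.5238663 , -0.7691317 ]]), 't': array([0.42634039, 0.3131634 , 0.78706948])}
side {'vfov': 51.244832477101355, 'cx': 322.1734858473157, 'cy': 239.22431233863236, 'R': array([[-0.94094052, -0.338172  ,  0.01645084],
       [-0.13877942,  0.34091311, -0.92979488],
       [ 0.30882229, -0.87716472, -0.36771027]]), 't': array([0.49487833, 0.17826704, 0.67493311])}
wrist {'vfov': 68.93760538483508, 'cx': 317.92070426618443, 'cy': 235.85300866008836, 'R': array([[ 0.41583719, -0.90943555, -0.00253417],
       [-0.87686147, -0.40167879,  0.26413655],
       [-0.24123309, -0.10761568, -0.96448197]]), 't': array([-0.49895452, -0.03535508,  0.37833738])}
```

View pics/scene0.png

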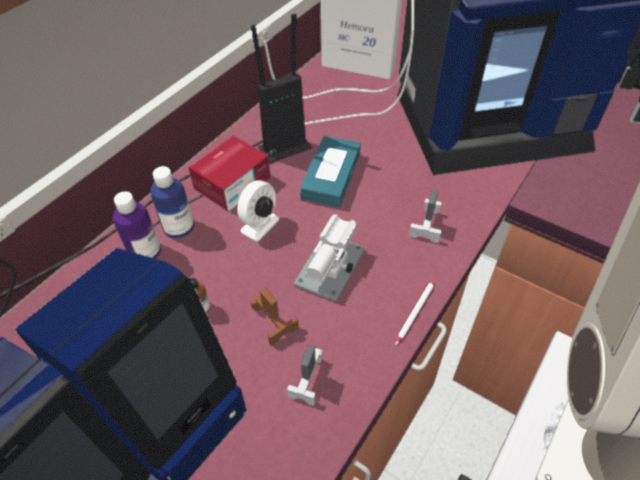

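View pics/side0.png

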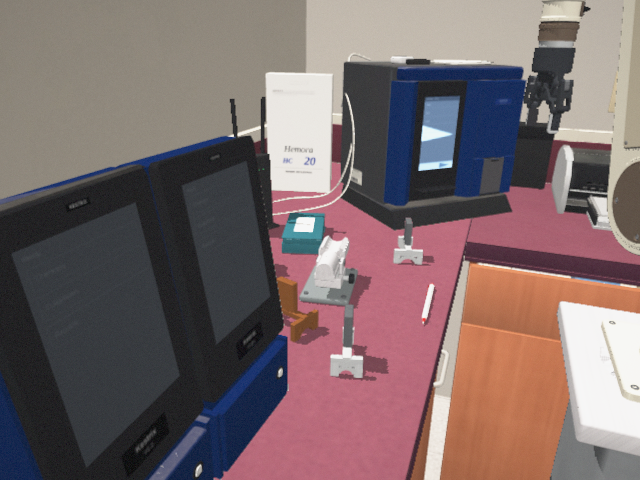

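View pics/wrist0.png

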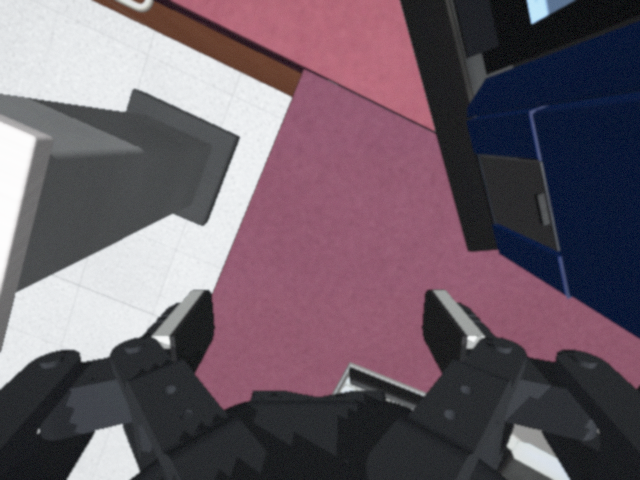

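```bash
cat > h.py <<'E'
import numpy as np,cv2
def load(f): return np.load(f"pics/{f}.npz")
def K(z): 
    f=240/np.tan(np.radians(float(z['vfov']))/2); return f,float(z['cx']),float(z['cy'])
def px2w(z,u,v,d=None):
    f,cx,cy=K(z); d=float(z['d'][int(round(v)),int(round(u))]) if d is None else d
    return z['R'].T@(np.array([(u-cx)/f*d,(v-cy)/f*d,d])-z['t'])
def pxz(z,u,v,h):
    f,cx,cy=K(z); r=z['R'].T@np.array([(u-cx)/f,(v-cy)/f,1]); c=-z['R'].T@z['t']
    return c+r*(h-c[2])/r[2]
def w2px(z,X):
    f,cx,cy=K(z); c=np.asarray(X)@z['R'].T+z['t']; return np.stack([f*c[...,0]/c[...,2]+cx,f*c[...,1]/c[...,2]+cy],-1)
def cloud(z):
    f,cx,cy=K(z); d=z['d']; v,u=np.mgrid[0:480,0:640]
    P=np.stack([(u-cx)/f*d,(v-cy)/f*d,d],-1)-z['t']; W=P@z['R']; W[d==0]=np.nan; return W
def crop(z,u0,u1,v0,v1,name,s):
    im=cv2.resize(z['p'][v0:v1,u0:u1],None,fx=s,fy=s,interpolation=cv2.INTER_CUBIC); cv2.imwrite(f"pics/{name}.png",im)
E
python3 - <<'E'
from h import *
z=load('scene0'); crop(z,240,460,180,410,'c1',2.6)
s=load('side0'); crop(s,270,450,200,390,'c2',3.1)
W=cloud(z)
for n,(a,b,c,d) in dict(g1=(410,445,185,245),g2=(285,328,340,408),stand=(290,365,210,300)).items():
    P=W[c:d,a:b].reshape(-1,3); P=P[np.isfinite(P[:,0])]
    P=P[P[:,2]>0.012]; print(n,len(P),P.min(0).round(3),P.max(0).round(3),np.median(P,0).round(3))
    T=P[P[:,2]>P[:,2].max()-.012]; print(len(T),T.mean(0).round(4))
    if n!='stand':
        for lo,hi in((.02,.035),(.04,.07),(.068,.09)):
            T=P[(P[:,2]>lo)&(P[:,2]<hi)]
            if len(T)<5: continue
            r=cv2.minAreaRect(T[:,:2].astype(np.float32)*1000);print(lo,len(T),np.round(r[0],1),np.round(r[1],1),round(r[2],1))
E
```

```text
g1 616 [ 0.396 -0.291  0.012] [ 0.457 -0.203  0.081] [ 0.429 -0.229  0.03 ]
110 [ 0.4318 -0.2454  0.0775]
0.02 310 [ 432.2 -247.9] [55.7 80.2] 14.7
0.04 81 [ 427.1 -246.3] [33.1 11.2] 83.8
0.068 114 [ 432.6 -247.4] [12.  36.6] 15.4
g2 813 [0.409 0.101 0.012] [0.452 0.182 0.082] [0.435 0.155 0.032]
205 [0.4384 0.1407 0.0772]
0.02 384 [439.3 139.3] [42.  79.5] 15.2
0.04 140 [433.9 140.6] [33.4 11.1] 85.1
0.068 214 [439.4 139.8] [12.8 34. ] 14.9
stand 2606 [ 0.483 -0.125  0.012] [0.574 0.009 0.078] [ 0.521 -0.051  0.058]
921 [ 0.5312 -0.0603  0.0709]
```

View pics/c1.png

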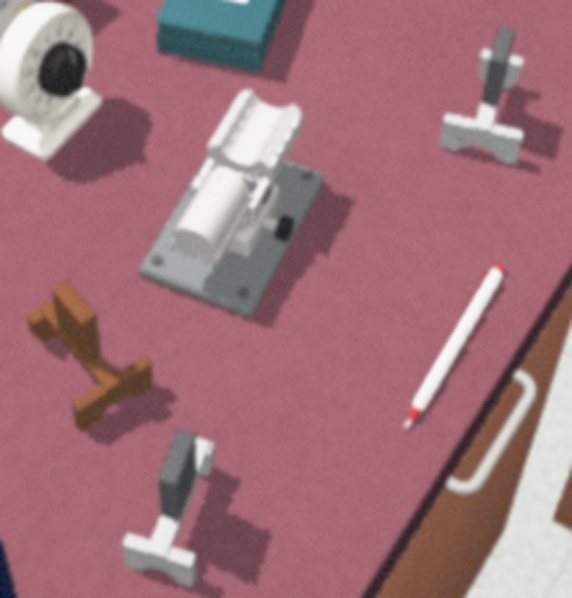

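View pics/c2.png

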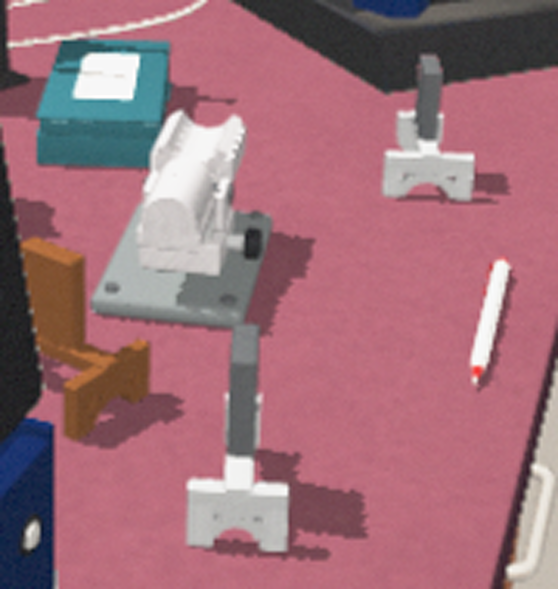

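Run:
```python
from h import *
for cam,(a,b,c,d) in (('scene0',(285,370,205,305)),('side0',(295,362,225,310))):
    z=load(cam); W=cloud(z); p=z['p'].astype(int)
    S=W[c:d,a:b].reshape(-1,3); C=p[c:d,a:b].reshape(-1,3)
    grey=(C.max(1)-C.min(1)<40)
    for nm,m in(('plate',grey&(S[:,2]>.006)&(S[:,2]<.018)),('rail',grey&(S[:,2]>.045))):
        T=S[m]; r=cv2.minAreaRect(T[:,:2].astype(np.float32)*1000); print(cam,nm,len(T),np.round(r[0],1),np.round(r[1],1),round(r[2],1), T[:,2].mean().round(4))
    g=S[np.isfinite(S[:,0])&(abs(S[:,2])<.006)]; print('table z',g[:,2].mean())
# corners of the plate top by hand in scene
z=load('scene0'); crop(z,290,370,205,305,'c3',6)
```

```text
scene0 plate 1372 [541.6 -97.2] [ 94.4 215.1] 14.2 0.0118
scene0 rail 1683 [532.1 -59.8] [ 49.6 127.8] 8.5 0.0652
table z 8.9217015109521e-05
side0 plate 1060 [ 555.1 -161.6] [ 89.5 346.7] 12.7 0.0109
side0 rail 1088 [505.4  11.9] [ 57.6 281.1] 18.0 0.0634
table z -0.0010780051324597363
```

View pics/c3.png

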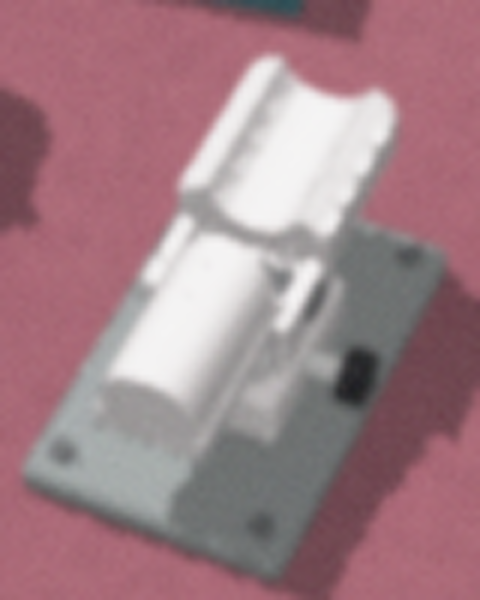

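Run:
```python
from h import *
from scipy.optimize import least_squares
z=load('scene0')
q=lambda u,v:(290+(u+.5)/6-.5,205+(v+.5)/6-.5)
A,B,C=[pxz(z,*q(*c),.012)[:2] for c in((22,474),(278,565),(445,258))]
print(A,B,C,np.linalg.norm(A-B),np.linalg.norm(C-B),'yaw',np.degrees(np.arctan2(*(A-B)[::-1]))-180,np.degrees(np.arctan2(*(B-C)[::-1]))-90,'centre',(A+C)/2)
for cam,(a,b,c,d) in (('scene0',(295,362,212,285)),('side0',(310,352,235,290))):
    z=load(cam); W=cloud(z)
    S=W[c:d,a:b].reshape(-1,3)
    m=np.isfinite(S[:,0])&(S[:,2]>.045)&(abs(S[:,0]-.53)<.06)&(abs(S[:,1]+.06)<.09); S=S[m]
    def tr(p):
        x,y,yaw,h,s=p; c,n=np.cos(yaw),np.sin(yaw)
        L=(S-[x,y,0])@np.array([[c,-n,0],[n,c,0],[0,0,1]])
        L=L-[0,0,.055+h]; c,n=np.cos(s),np.sin(s)   # rot about x by s
        return np.c_[L[:,0],c*L[:,1]+n*L[:,2],-n*L[:,1]+c*L[:,2]]
    def sel(L):
        bead=(L[:,1]>.012)&(L[:,1]<.058)&(abs(L[:,0])<.012)
        hol=(L[:,1]<-.012)&(L[:,1]>-.058)&(abs(L[:,0])<.012)
        return bead,hol
    p=np.array([.532,-.06,np.radians(8.5),0,0.])
    for it in range(8):
        bd,ho=sel(tr(p))
        def f(p):
            L=tr(p); r1=np.hypot(L[bd,0],L[bd,2]-(.064-.055))-.015; r2=.015-np.hypot(L[ho,0],L[ho,2]-(.083-.055))
            return np.r_[r1,r2,(p[1]-Y0)*50]
        Y0=-.06
        p=least_squares(f,p,loss='soft_l1',f_scale=.001).x
    r=f(p); print(cam,bd.sum(),ho.sum(),p[:2],np.degrees(p[2]),'h',p[3],'slope',p[4],'rms',r.std(),r[:bd.sum()].mean(),r[bd.sum():].mean())
    L=tr(p); top=L[(L[:,2]>-.01)]; print(np.percentile(L[:,1],[1,99]),np.percentile(L[:,0],[1,99]))
```

```text
[0.56199845 0.01094309] [ 0.48273026 -0.00363258] [ 0.50139519 -0.12611071] 0.08059712117813009 0.12389217803134052 yaw -169.5809524751306 8.664862771738456 centre [ 0.53169682 -0.05758381]
scene0 306 277 [ 0.5327387 -0.06     ] 8.782099214373238 h -0.004519978879770509 slope -0.010744634102492321 rms 0.001196361834378691 -2.0342839555875385e-05 3.613527734098023e-05
[-0.06052254  0.06281436] [-0.02402858  0.02250171]
side0 157 132 [ 0.53257997 -0.06      ] 8.849516966816987 h -0.0058750760365416 slope -0.006494133568580011 rms 0.0005488703489263102 2.7119792910166632e-06 -9.491837941383321e-06
[-0.06011814  0.06458824] [-0.02382856  0.02259551]
```

Run:
```python
from h import *
z=load('side0'); W=cloud(z)
for a,b,c,d in((390,425,212,268),):
    P=W[c:d,a:b].reshape(-1,3); P=P[np.isfinite(P[:,0])&(P[:,2]>.012)&(abs(P[:,0]-.43)<.05)&(abs(P[:,1]+.247)<.06)]
    for lo,hi in((.015,.035),(.04,.07),(.066,.09)):
        T=P[(P[:,2]>lo)&(P[:,2]<hi)]
        r=cv2.minAreaRect(T[:,:2].astype(np.float32)*1000);print(lo,len(T),np.round(r[0],1),np.round(r[1],1),round(r[2],1))
    print(P[:,2].max())
for n in('scene0','side0'):
    z=load(n);W=cloud(z).reshape(-1,3); P=W[np.isfinite(W[:,0])&(W[:,2]>.1)&(W[:,2]<.5)&(W[:,0]>.05)&(W[:,0]<.75)&(W[:,1]<-.2)]
    h,_,_=np.histogram2d(P[:,0],P[:,1],bins=[np.arange(.05,.8,.05),np.arange(-.75,-.15,.05)]); print(h.astype(int))
z=load('scene0'); f=lambda u,v:pxz(z,u,v,0).round(3); print(f(435,165),f(595,150))
z=load('scene0');crop(z,400,460,180,250,'c4',8)
```

```text
0.015 308 [ 426.7 -246. ] [54.9 84.8] 5.5
0.04 114 [ 432.4 -246.2] [12.2 35.5] 16.9
0.066 73 [ 432.3 -246.4] [11.9 35.7] 15.9
0.07755707833789241
[[   0    0    0    0    0    0    0    0    0    0    0]
 [   0    0    0    0    0    0    0    0    0    0    0]
 [   0    0    0    0    0    0  163    4    0    0    0]
 [   0    0  152    0  144  507   46    0    0    0    0]
 [   0    0 1385 2284    0    0    0    0    0    0    0]
 [   0    0    1 1698 2402    0    0    0    0    0    0]
 [   0    0    0    0 3684  231    0    0    0    0    0]
 [   0    0    0    0  181 3870  333    0    0    0    0]
 [   0    0    0    0    0  260 2681 1747    0    0    0]
 [   0    0    0    0    0    0 2274   26    0    0    0]
 [   0    0    0    0    0 1114  346    0    0    0    0]
 [   0    0    0    0  775  346    0    0    0    0    0]
 [   0    0    0  284  145    0    0    0    0    0    0]
 [   0   78  493    0    0    0    0    0    0    0    0]]
[[ 153  428    1    0    0    0    0    0    0    0    0]
 [  93  194    3    0    0    0    0    0    0    0    0]
 [   0    0    0    0    0    8 1629  466    0    0    0]
 [   0    0  176    0  194  587 2094    0    0    0    0]
 [   0    2 1030 1375    0    0    0    0    0    0    0]
 [   1   40   20 1055 1548    0    0    0    0    0    0]
 [   3   20   72   39 2474  174    0    0    0    0    0]
 [   9   12   15   80  146 2595  185    0    0    0    0]
 [   0    7   24   13   31  329 1647 1291    0    0    0]
 [   0    0    0   17  119   37 2147   35    0    0    0]
 [   0    0    7    8   31 1391  375    0    0    0    0]
 [   0    0    0   16 1144  410    0    0    0    0    0]
 [  24   15   20  516  268    0    0    0    0    0    0]
 [   0   58  732    0    0    0    0    0    0    0    0]]
[ 0.497 -0.41   0.   ] [ 0.231 -0.641  0.   ]
```

View pics/c4.png

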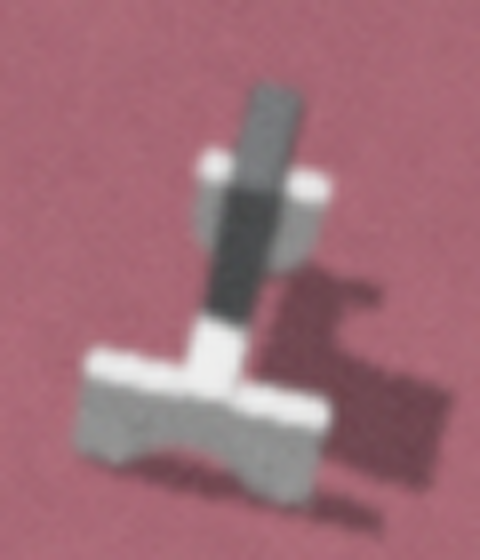

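```bash
python3 -m inch '[[0,0,0,0,0,-0.0446,-1],[0,0,0,0,0,-0.0446,-1],[0,0,0,0,0,-0.0446,-1],[0,0,0,0,0,-0.0446,-1],[0,0,0,0,0,-0.0446,-1],[0,0,0,0,0,-0.0446,-1],[0,0,0,0,0,-0.0446,-1],[0,0,0,0,0,-0.0446,-1]]'
```

```text
clock: 0.95
eef_pos: [0.2078, -0.4545, 0.2309]
tool_rot: [1.0, -0.008, -0.0, -0.0]
ft_force: [1.1, 0.2, -0.3]
grip_width: 0.0856
```

```bash
python3 -m inch '[[0,0,0,0,0,-0.0442,-1],[0,0,0,0,0,-0.0442,-1],[0.985,-0.518,0.25,0,0,0,-1],[0.985,-0.518,0.25,0,0,0,-1],[0.985,-0.518,0.25,0,0,0,-1],[0.985,-0.518,0.25,0,0,0,-1],[0.985,-0.518,0.25,0,0,0,-1],[0.985,-0.518,0.25,0,0,0,-1]]'
python3 -m inch '[[0.985,-0.518,0.25,0,0,0,-1],[0.985,-0.518,0.25,0,0,0,-1],[0.985,-0.518,0.25,0,0,0,-1],[0.985,-0.518,0.25,0,0,0,-1],[0.985,-0.518,0.25,0,0,0,-1],[0,0,0,0,0,0,-1],[0,0,0,0,0,0,-1],[0,0,0,0,0,0,-1]]'
python3 - <<'E'
from workcell import bot
import cv2,numpy as np
n='wrist'
c=bot.get_calibration(n)
p,d=bot.camera(n); cv2.imwrite(f"pics/{n}1.png",p); np.savez(f"pics/{n}1.npz",p=p,d=d,**{k:np.array(v) for k,v in c.items()})
from h import *
z=load('wrist1');W=cloud(z).reshape(-1,3)
P=W[np.isfinite(W[:,0])&(W[:,2]>.01)&(abs(W[:,0]-.43)<.06)&(abs(W[:,1]+.247)<.07)&(W[:,2]<.1)]
for lo,hi in((.015,.035),(.04,.07),(.068,.09)):
    T=P[(P[:,2]>lo)&(P[:,2]<hi)]
    if len(T)<5: continue
    r=cv2.minAreaRect(T[:,:2].astype(np.float32)*1000);print(lo,len(T),np.round(r[0],1),np.round(r[1],1),round(r[2],1))
E
```

```text
clock: 1.75
eef_pos: [0.3316, -0.3411, 0.1933]
tool_rot: [0.992, 0.128, -0.0, -0.0]
ft_force: [-0.7, -0.3, -0.2]
grip_width: 0.0854
clock: 2.55
eef_pos: [0.4332, -0.2486, 0.1626]
tool_rot: [0.992, 0.128, -0.0, 0.0]
ft_force: [0.4, 0.5, 0.3]
grip_width: 0.0853
0.015 1465 [ 432.2 -248.7] [55.3 78.7] 15.8
0.04 132 [ 428.  -232.9] [11.9  2.2] 15.4
0.068 870 [ 432.3 -248.2] [12.  33.8] 15.9
```

View pics/wrist1.png

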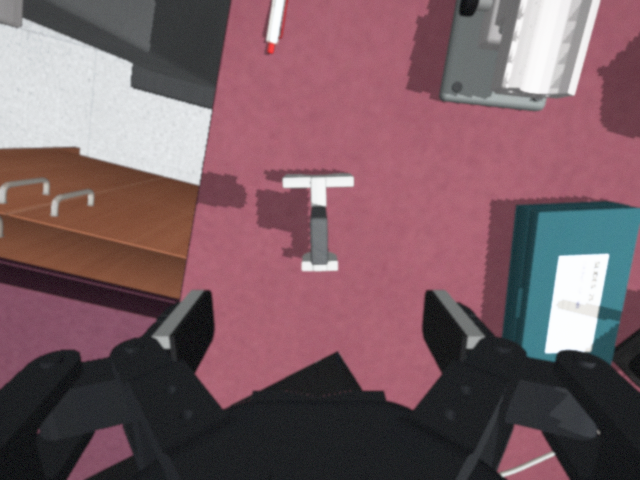

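```bash
python3 -m inch '[[-0.04,0,0.84,0,0,-0.006,-1],[0,0,0.84,0,0,0,-1],[0,0,0.84,0,0,0,-1],[0,0,0.84,0,0,0,-1],[0,0,0.84,0,0,0,-1],[0,0,0.82,0,0,0,-1],[0,0,0,0,0,0,-1],[0,0,0,0,0,0,-1]]'
python3 -m inch '[[0,0,0,0,0,0,1],[0,0,0,0,0,0,1],[0,0,0,0,0,0,1],[0,0,0,0,0,0,1],[0,0,0,0,0,0,1],[0,0,0,0,0,0,1],[0,0,0,0,0,0,1],[0,0,0,0,0,0,1]]'
python3 -c "
from workcell import bot
o=bot.get_obs();print(o['eef_pos'],o['tool_rot'],o['ft_force'],o['ft_torque'])"
```

```text
clock: 3.4
eef_pos: [0.4323, -0.249, 0.0374]
tool_rot: [0.991, 0.137, -0.0, -0.0]
ft_force: [-0.1, 0.5, -0.8]
grip_width: 0.085
clock: 4.2
eef_pos: [0.433, -0.2486, 0.0373]
tool_rot: [0.991, 0.137, 0.0, 0.0]
ft_force: [-0.5, 0.3, 3.2]
grip_width: 0.0114
[ 0.432999   -0.24858174  0.03733629] [9.90525846e-01 1.37326103e-01 2.14855674e-04 2.07002478e-04] [-0.54728105  0.27740808  3.15631997] [-0.04516299  0.06029209  0.03928349]
```

```bash
python3 -m inch '[[0,0,-0.4,0,0,0,1],[0,0,-0.9,0,0,0,1],[0,0,-0.9,0,0,0,1],[0,0,-0.9,0,0,0,1],[0,0,-0.9,0,0,0,1],[0,0,-0.9,0,0,0.0388,1],[0.85,-0.414,0,0,0,0,1],[0.85,-0.414,0,0,0,0,1]]'
python3 -m inch '[[0.85,-0.414,0,0,0,0,1],[0.85,-0.414,0,0,0,0,1],[0.85,-0.414,0,0,0,0,1],[0.85,-0.414,0,0,0,0,1],[0,0,0,0,0,0,1],[0,0,0,0,0,0,1],[0,0,0,0,0,0,1],[0,0,0,0,0,0,1]]'
cat > fit.py <<'E'
from h import *
from scipy.optimize import least_squares
def fitrail(z,Y0=-.059,box=None,p=None):
    W=cloud(z); 
    if box: a,b,c,d=box; W=W[c:d,a:b]
    S=W.reshape(-1,3)
    S=S[np.isfinite(S[:,0])&(S[:,2]>.045)&(S[:,2]<.1)&(abs(S[:,0]-.53)<.06)&(abs(S[:,1]+.06)<.09)]
    def tr(p):
        x,y,yaw,h,s=p; c,n=np.cos(yaw),np.sin(yaw)
        L=(S-[x,y,0])@np.array([[c,-n,0],[n,c,0],[0,0,1]])
        L=L-[0,0,.055+h]; c,n=np.cos(s),np.sin(s)
        return np.c_[L[:,0],c*L[:,1]+n*L[:,2],-n*L[:,1]+c*L[:,2]]
    p=np.array([.5327,Y0,np.radians(8.8),-.005,0.])
    for it in range(8):
        L=tr(p); bd=(L[:,1]>.012)&(L[:,1]<.058)&(abs(L[:,0])<.012); ho=(L[:,1]<-.012)&(L[:,1]>-.058)&(abs(L[:,0])<.012)
        def f(p):
            L=tr(p); return np.r_[np.hypot(L[bd,0],L[bd,2]-.009)-.015, .015-np.hypot(L[ho,0],L[ho,2]-.028),(p[1]-Y0)*50]
        p=least_squares(f,p,loss='soft_l1',f_scale=.001).x
    print(bd.sum(),ho.sum(),'xy',p[:2].round(4),'yaw',np.degrees(p[2]).round(2),'h',p[3].round(4),'slope',p[4].round(4),'rms',f(p).std().round(5)); L=tr(p);print(np.percentile(L[:,1],[1,99]).round(4),np.percentile(L[:,0],[1,99]).round(4))
    return p
E
cat > look.py <<'E'
from workcell import bot
import cv2,numpy as np,sys
def look(n,tag):
    c=bot.get_calibration(n)
    p,d=bot.camera(n); cv2.imwrite(f"pics/{n}{tag}.png",p); np.savez(f"pics/{n}{tag}.npz",p=p,d=d,**{k:np.array(v) for k,v in c.items()})
E
python3 - <<'E'
from look import *
from fit import *
o=bot.get_obs();print(o['eef_pos'],o['tool_rot'],o['ft_force'],o['ft_torque'])
look('wrist',2); fitrail(load('wrist2'))
E
```

```text
clock: 5.0
eef_pos: [0.472, -0.2216, 0.1609]
tool_rot: [0.997, 0.076, 0.001, 0.0]
ft_force: [0.6, 0.3, -1.9]
grip_width: 0.0115
clock: 5.8
eef_pos: [0.5484, -0.1681, 0.1596]
tool_rot: [0.997, 0.076, -0.0, -0.0]
ft_force: [1.6, -0.4, -1.8]
grip_width: 0.0115
[ 0.54841573 -0.16808278  0.15956802] [ 9.97093840e-01  7.61823172e-02 -3.55748075e-04 -5.12075984e-05] [ 1.60007991 -0.386571   -1.75002342] [-0.02416533 -0.00261687 -0.04222597]
1712 2802 xy [ 0.5321 -0.059 ] yaw 8.76 h -0.005 slope -0.0082 rms 0.00064
[-0.0612  0.0342] [-0.0229  0.023 ]
```

View pics/wrist2.png

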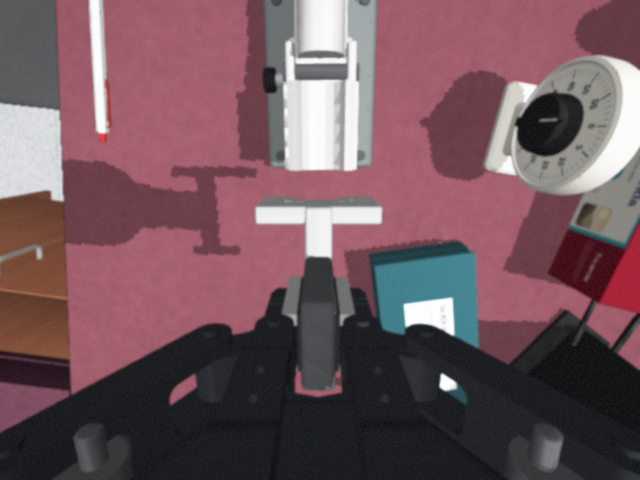

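Run:
```python
from h import *
z=load('wrist2');W=cloud(z)
yaw=np.radians(8.75);c,s=np.cos(yaw),np.sin(yaw); tcp=np.array([.5484,-.1681,.1596])
def loc(P): 
    q=P-tcp; return np.c_[q@[c,s,0],q@[-s,c,0],q[:,2]]
L=loc(W[195:230,250:390].reshape(-1,3)); L=L[np.isfinite(L[:,0])&(L[:,2]>-.03)]
T=L[abs(L[:,2]-np.median(L[:,2]))<.003]
print(len(T),T.min(0).round(4),T.max(0).round(4),T.mean(0).round(4)); r=cv2.minAreaRect((T[:,:2]*1000).astype(np.float32));print(r)
a=T[T[:,0]<-.01].mean(0);b=T[T[:,0]>.01].mean(0);print(a,b)
B=loc(W[225:255,305:333].reshape(-1,3));B=B[B[:,2]>-.03]
for lo in np.arange(0,.035,.005):
    q=B[(B[:,1]>lo)&(B[:,1]<lo+.005)]
    if len(q)>5: print(lo,q.mean(0).round(4),q[:,0].min().round(4),q[:,0].max().round(4),q[:,2].std().round(4))
```

```text
2480 [-0.0289  0.0284 -0.0116] [ 0.0269  0.0391 -0.0057] [-0.001   0.0349 -0.0082]
((-1.0101509094238281, 33.76005935668945), (10.640125274658203, 55.8182373046875), 89.8825912475586)
[-0.01933879  0.03509446 -0.00870071] [ 0.01829384  0.03511814 -0.00864315]
0.015 [-0.001   0.0186 -0.0067] -0.0067 0.005 0.0006
0.02 [-0.0009  0.0225 -0.0066] -0.0067 0.005 0.0007
0.025 [-0.0009  0.0275 -0.0066] -0.0067 0.0049 0.0006
0.03 [-0.001   0.0304 -0.0064] -0.0066 0.0048 0.0005
```

```bash
python3 -m inch '[[0.06,-0.883,0,-0.0025,0,0,1],[0,-0.883,0,0,0,0,1],[0,-0.883,0,0,0,0,1],[0,-0.883,0,0,0,0,1],[0,-0.883,0,0,0,0,1],[0,0,0.9,0,0,0,1],[0,0,0.9,0,0,0,1],[0,0,0,0,0,0,1]]'
python3 -m inch '[[0,0,0,0,0,0,1],[0,0,0,0,0,0,1],[0,0,0,0,0,0,1],[0,0,0,0,0,0,1],[0,0,0,0,0,0,1],[0,0,0,0,0,0,1],[0,0,0,0,0,0,1],[0,0,0,0,0,0,1]]'
cat > st.py <<'E'
from workcell import bot
import numpy as np
from scipy.spatial.transform import Rotation as R
o=bot.get_obs(); q=R.from_quat(o['tool_rot']); y=np.radians(8.75);c,s=np.cos(y),np.sin(y)
M=np.array([[c,s,0],[-s,c,0],[0,0,1]]); 
print('t',o['clock'],'tcp',np.round(o['eef_pos'],5),'loc',np.round(M@(o['eef_pos']-np.array([.5321,-.059,0])),5))
print('F',np.round(M@o['ft_force'],2),'T',np.round(M@o['ft_torque'],3)); m=q.as_matrix()
print('tilt x',np.round(np.arcsin(-m[2,1]),4),'tilt y',np.round(np.arcsin(m[2,0]),4),'yaw',np.round(np.degrees(np.arctan2(m[1,0],m[0,0])),2),'gw',o['grip_width'])
E
python3 st.py
```

```text
clock: 6.65
eef_pos: [0.531, -0.0585, 0.1112]
tool_rot: [0.997, 0.077, -0.003, 0.003]
ft_force: [-1.3, -0.7, -2.2]
grip_width: 0.0115
clock: 7.45
eef_pos: [0.5339, -0.0586, 0.1138]
tool_rot: [0.997, 0.077, 0.0, 0.004]
ft_force: [-0.5, -0.3, -1.4]
grip_width: 0.0115
t 7.45 tcp [ 0.53389 -0.05859  0.11384] loc [0.00183 0.00013 0.11384]
F [-0.55 -0.26 -1.36] T [ 0.062  0.055 -0.024]
tilt x -0.0078 tilt y -0.0001 yaw 8.8 gw 0.01146370472640071
```

```bash
python3 -m inch '[[-0.03,0,0.17,0,0,0,1],[0,0,0.17,0,0,0,1],[0,0,0,0,0,0,1],[0,0,0,0,0,0,1],[0,0,0,0,0,0,1],[0,0,0,0,0,0,1],[0,0,0,0,0,0,1],[0,0,0,0,0,0,1]]'; python3 st.py
python3 - <<'E'
from look import *
look('scene',3);look('side',3);look('wrist',3)
from h import *
crop(load('scene3'),260,400,150,310,'c5',3.6);crop(load('side3'),270,400,180,310,'c6',4.5)
E
python3 st.py
```

```text
clock: 8.25
eef_pos: [0.5333, -0.0588, 0.1055]
tool_rot: [0.997, 0.077, 0.0, 0.004]
ft_force: [0.1, 0.3, -1.5]
grip_width: 0.0115
t 8.25 tcp [ 0.53328 -0.05879  0.10548] loc [1.2000e-03 3.0000e-05 1.0548e-01]
F [ 0.11  0.27 -1.51] T [-0.01   0.013 -0.008]
tilt x -0.0079 tilt y 0.0002 yaw 8.8 gw 0.011489771288507877
t 8.4 tcp [ 0.53321 -0.0588   0.10542] loc [1.1300e-03 3.0000e-05 1.0542e-01]
F [ 0.02 -0.96 -2.39] T [ 0.007 -0.023  0.02 ]
tilt x -0.0079 tilt y 0.0001 yaw 8.8 gw 0.01141233886507549
```

View pics/c6.png

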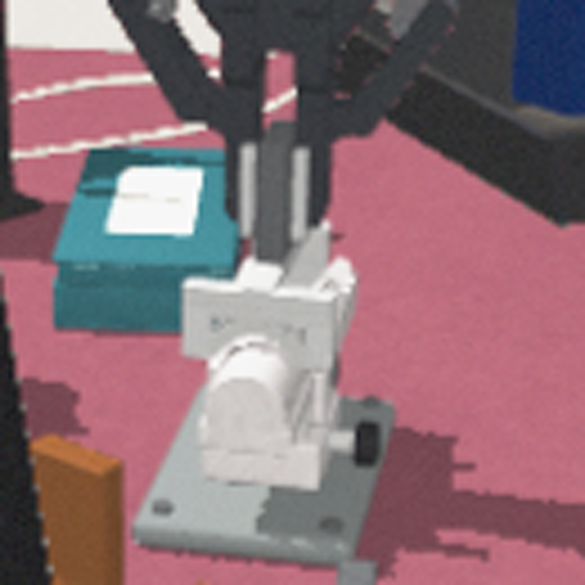

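View pics/c5.png

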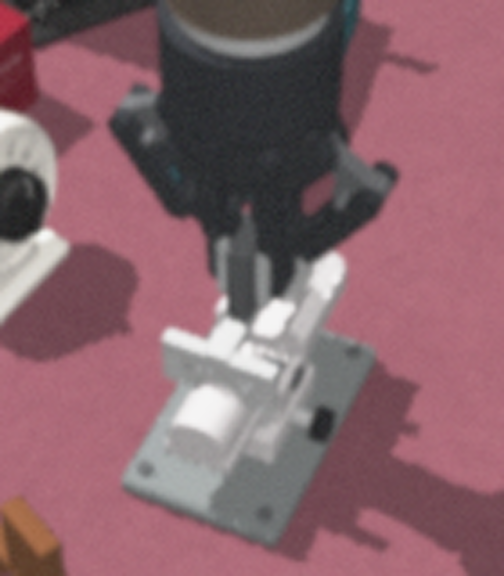

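View pics/wrist3.png

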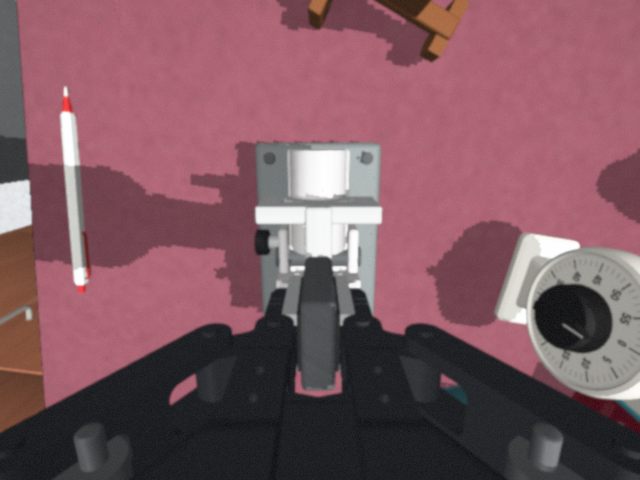

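```bash
python3 -m inch '[[0,0,0.04,0,0,0,1],[0,0,0.04,0,0,0,1],[0,0,0.04,0,0,0,1],[0,0,0.04,0,0,0,1],[0,0,0,0,0,0,1],[0,0,0,0,0,0,1],[0,0,0,0,0,0,1],[0,0,0,0,0,0,1]]'; python3 st.py
```

```text
clock: 9.2
eef_pos: [0.5333, -0.0588, 0.1014]
tool_rot: [0.997, 0.077, 0.0, 0.004]
ft_force: [-0.4, 0.7, -1.3]
grip_width: 0.0114
t 9.2 tcp [ 0.53327 -0.05881  0.10143] loc [1.1800e-03 1.0000e-05 1.0143e-01]
F [-0.3   0.74 -1.26] T [-0.006  0.016 -0.002]
tilt x -0.0079 tilt y 0.0002 yaw 8.8 gw 0.011408377360920811
```

```bash
python3 -m inch '[[0,0,0.02,0,0,0,1],[0,0,0.02,0,0,0,1],[0,0,0,0,0,0,1],[0,0,0,0,0,0,1],[0,0,0,0,0,0,1],[0,0,0,0,0,0,1],[0,0,0,0,0,0,1],[0,0,0,0,0,0,1]]'; python3 st.py
```

```text
clock: 10.0
eef_pos: [0.5333, -0.0588, 0.1008]
tool_rot: [0.997, 0.077, 0.001, 0.004]
ft_force: [-1.9, 1.1, 5.2]
grip_width: 0.0115
t 10.0 tcp [ 0.53335 -0.05883  0.10078] loc [ 1.2600e-03 -2.0000e-05  1.0078e-01]
F [-1.75  1.41  5.25] T [ 0.137  0.436 -0.02 ]
tilt x -0.0079 tilt y 0.0005 yaw 8.8 gw 0.011527583008745988
```

```bash
python3 -m inch '[[-0.005,0,0,-0.0012,0,0,1],[0,0,0,0,0,0,1],[0,0,0,0,0,0,1],[0,0,0,0,0,0,1],[0,0,0,0,0,0,1],[0,0,0,0,0,0,1],[0,0,0,0,0,0,1],[0,0,0,0,0,0,1]]'; python3 st.py
```

```text
clock: 10.8
eef_pos: [0.5333, -0.0588, 0.1008]
tool_rot: [0.997, 0.077, 0.001, 0.006]
ft_force: [-1.6, 0.5, 5.0]
grip_width: 0.0115
t 10.8 tcp [ 0.53334 -0.05879  0.10078] loc [1.2600e-03 2.0000e-05 1.0078e-01]
F [-1.49  0.74  4.95] T [ 0.245  0.342 -0.011]
tilt x -0.0115 tilt y 0.0008 yaw 8.8 gw 0.011479897809455845
```

```bash
cat > av.py <<'E'
from workcell import bot
import numpy as np,sys
from scipy.spatial.transform import Rotation as R
y=np.radians(8.75);c,s=np.cos(y),np.sin(y);M=np.array([[c,s,0],[-s,c,0],[0,0,1]])
A=[]
N=int(sys.argv[1]) if len(sys.argv)>1 else 8
for i in range(N):
    o=bot.get_obs(); m=R.from_quat(o['tool_rot']).as_matrix()
    A.append(np.r_[M@o['ft_force'],M@o['ft_torque'],1e3*(M@(o['eef_pos']-np.array([.5321,-.059,0]))),1e3*np.arcsin(-m[2,1]),1e3*np.arcsin(m[2,0]),o['grip_width']*1e3]); 
    if i<N-1: bot.camera('side')
A=np.array(A);print('t',bot.get_obs()['clock']);np.set_printoptions(suppress=True,linewidth=150)
print('F,T,pos mm,tilt mrad\n',A.mean(0).round(3),'\n sd',A.std(0).round(3))
E
python3 av.py 7
```

```text
t 11.1
F,T,pos mm,tilt mrad
 [ -1.434   0.861   5.071   0.236   0.371  -0.01    1.261   0.023 100.773 -11.482   0.787  11.25 ] 
 sd [0.346 0.474 0.515 0.018 0.015 0.023 0.017 0.008 0.015 0.02  0.036 0.114]
```

```bash
python3 -m inch '[[-0.016,0,0,0,0,0,1],[0,0,0,0,0,0,1],[0,0,0,0,0,0,1],[0,0,0,0,0,0,1],[0,0,0,0,0,0,1],[0,0,0,0,0,0,1],[0,0,0,0,0,0,1],[0,0,0,0,0,0,1]]'; python3 av.py 6
```

```text
clock: 11.9
eef_pos: [0.5332, -0.0588, 0.1008]
tool_rot: [0.997, 0.077, 0.001, 0.006]
ft_force: [-0.6, 1.5, 4.3]
grip_width: 0.0113
t 12.15
F,T,pos mm,tilt mrad
 [ -0.091   0.978   5.191   0.299   0.057   0.01    1.164   0.011 100.752 -11.587   1.317  11.117] 
 sd [0.291 0.513 0.522 0.028 0.02  0.017 0.006 0.011 0.008 0.004 0.019 0.147]
```

```bash
python3 -m inch '[[0,-0.008,0.008,0.0003,0,0,1],[0,0,0.008,0,0,0,1],[0,0,0,0,0,0,1],[0,0,0,0,0,0,1],[0,0,0,0,0,0,1],[0,0,0,0,0,0,1],[0,0,0,0,0,0,1],[0,0,0,0,0,0,1]]'; python3 av.py 8
```

```text
clock: 12.95
eef_pos: [0.5332, -0.0588, 0.1007]
tool_rot: [0.997, 0.077, 0.001, 0.005]
ft_force: [-0.5, 1.0, 7.0]
grip_width: 0.0117
t 13.3
F,T,pos mm,tilt mrad
 [ -0.977   0.77    7.443   0.214   0.242   0.005   1.206   0.018 100.741 -11.129   1.603  11.537] 
 sd [0.791 0.582 0.47  0.039 0.026 0.02  0.018 0.015 0.012 0.017 0.043 0.267]
```

```bash
python3 -m inch '[[-0.011,-0.006,0.008,0.0002,0,0,1],[0,0,0.008,0,0,0,1],[0,0,0.004,0,0,0,1],[0,0,0,0,0,0,1],[0,0,0,0,0,0,1],[0,0,0,0,0,0,1],[0,0,0,0,0,0,1],[0,0,0,0,0,0,1]]'; python3 av.py 10
```

```text
clock: 14.1
eef_pos: [0.5333, -0.0588, 0.1007]
tool_rot: [0.997, 0.077, 0.002, 0.005]
ft_force: [-1.7, -0.1, 9.3]
grip_width: 0.0113
t 14.55
F,T,pos mm,tilt mrad
 [ -1.411   0.542   9.266   0.194   0.347   0.02    1.177   0.021 100.725 -10.86    2.353  11.165] 
 sd [0.319 0.479 0.312 0.017 0.025 0.034 0.017 0.01  0.011 0.017 0.042 0.206]
```

```bash
python3 -m inch '[[-0.005,-0.004,0.006,0.0003,-0.0007,0,1],[0,0,0,0,0,0,1],[0,0,0,0,0,0,1],[0,0,0,0,0,0,1],[0,0,0,0,0,0,1],[0,0,0,0,0,0,1],[0,0,0,0,0,0,1],[0,0,0,0,0,0,1]]'; python3 av.py 12
```

```text
clock: 15.35
eef_pos: [0.5333, -0.0588, 0.1007]
tool_rot: [0.997, 0.077, 0.001, 0.005]
ft_force: [-1.1, 0.5, 10.0]
grip_width: 0.0113
t 15.9
F,T,pos mm,tilt mrad
 [ -1.182   0.889   9.788   0.125   0.323   0.008   1.239   0.03  100.715 -10.176   0.572  11.342] 
 sd [0.355 0.566 0.578 0.026 0.025 0.027 0.005 0.012 0.009 0.028 0.018 0.18 ]
```

```bash
python3 -m inch '[[-0.005,-0.008,0.012,-0.0001,-0.0001,0,1],[0,0,0.006,0,0,0,1],[0,0,0,0,0,0,1],[0,0,0,0,0,0,1],[0,0,0,0,0,0,1],[0,0,0,0,0,0,1],[0,0,0,0,0,0,1],[0,0,0,0,0,0,1]]'; python3 av.py 16
```

```text
clock: 16.7
eef_pos: [0.5333, -0.0588, 0.1007]
tool_rot: [0.997, 0.077, 0.001, 0.005]
ft_force: [-2.5, 0.7, 12.2]
grip_width: 0.0116
t 17.45
F,T,pos mm,tilt mrad
 [ -1.801   0.49   11.802   0.096   0.466   0.021   1.252   0.043 100.699 -10.885   0.77   11.44 ] 
 sd [0.638 0.517 0.28  0.028 0.028 0.031 0.012 0.007 0.009 0.018 0.024 0.083]
```

```bash
python3 -m inch '[[-0.016,0,0,0,0,0,1],[0,0,0,0,0,0,1],[0,0,0,0,0,0,1],[0,0,0,0,0,0,1],[0,0,0,0,0,0,1],[0,0,0,0,0,0,1],[0,0,0,0,0,0,1],[0,0,0,0,0,0,1]]'; python3 av.py 16
```

```text
clock: 18.25
eef_pos: [0.5333, -0.0588, 0.1007]
tool_rot: [0.997, 0.077, 0.001, 0.005]
ft_force: [-0.4, 1.3, 11.8]
grip_width: 0.0114
t 19.0
F,T,pos mm,tilt mrad
 [ -1.107   0.615  11.186   0.099   0.256   0.021   1.21    0.036 100.7   -10.873   1.448  11.334] 
 sd [0.534 0.471 0.528 0.032 0.027 0.03  0.013 0.014 0.013 0.02  0.03  0.217]
```

```bash
python3 -m inch '[[0,0,0,-0.0001,0,0,1],[0,0,0,0,0,0,1],[0,0,0,0,0,0,1],[0,0,0,0,0,0,1],[0,0,0,0,0,0,1],[0,0,0,0,0,0,1],[0,0,0,0,0,0,1],[0,0,0,0,0,0,1]]'; python3 av.py 16
```

```text
clock: 19.8
eef_pos: [0.5333, -0.0588, 0.1007]
tool_rot: [0.997, 0.077, 0.001, 0.006]
ft_force: [-1.4, 0.0, 12.2]
grip_width: 0.0112
t 20.55
F,T,pos mm,tilt mrad
 [ -1.131   0.121  11.164   0.119   0.263   0.014   1.205   0.042 100.702 -11.159   1.44   11.322] 
 sd [0.371 0.462 0.675 0.024 0.025 0.033 0.014 0.016 0.011 0.023 0.029 0.25 ]
```

```bash
python3 -m inch '[[0,0,-0.02,0,0,0,1],[0,0,0,0,0,0,1],[0,0,0,0,0,0,0.5],[0,0,0,0,0,0,0.5],[0,0,0,0,0,0,0.5],[0,0,0,0,0,0,0.4],[0,0,0,0,0,0,0.4],[0,0,0,0,0,0,0.4]]'; python3 st.py
python3 - <<'E'
from look import *
look('side',5);look('wrist',5)
from h import *
crop(load('side5'),270,400,180,310,'c7',4.5)
E
```

```text
clock: 21.35
eef_pos: [0.5316, -0.0584, 0.0992]
tool_rot: [0.997, 0.077, -0.001, 0.005]
ft_force: [0.6, -0.4, -1.0]
grip_width: 0.0254
t 21.35 tcp [ 0.53156 -0.05842  0.09916] loc [-0.00045  0.00065  0.09916]
F [ 0.51 -0.47 -0.96] T [-0.005  0.013 -0.049]
tilt x -0.0097 tilt y -0.0029 yaw 8.8 gw 0.025433840196529472
```

View pics/c7.png

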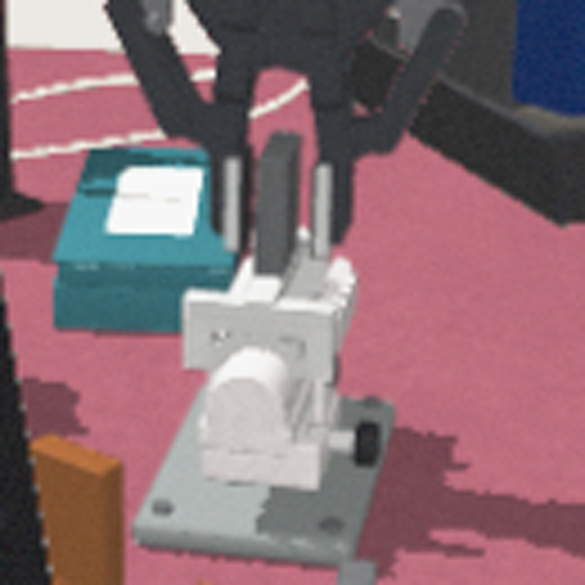

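View pics/wrist5.png

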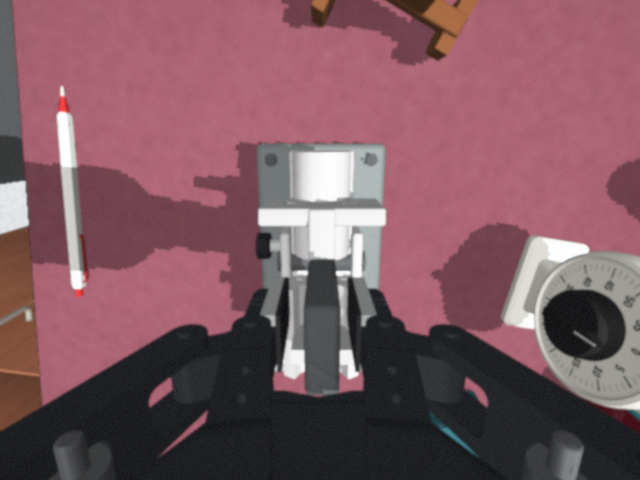

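```bash
python3 -m inch '[[0.05,0,0,0,0,0,-0.1],[0,0,0,0,0,0,-0.1],[0,0,0,0,0,0,-0.1],[0,0,-0.2,0,0,0,-0.1],[0,0,-0.5,0,0,0,-0.1],[0,0,-0.8,0,0,0,-0.1],[0,0,-0.9,0,0,0,-0.1],[0,0,-0.9,0,0,0,-0.1]]'; python3 -m inch '[[0,0,-0.9,0,0,0,-0.1],[0,0.5,-0.9,0,0,0,-0.1],[0,0.9,0,0,0,0,-0.1],[0,0.9,0,0,0,0,-0.1],[0,0.9,0,0,0,0,-0.1],[0,0.9,0,0,0,0,-0.1],[0,0,0,0,0,0,-0.1],[0,0,0,0,0,0,-0.1]]'; python3 st.py
python3 - <<'E'
from look import *
look('side',6);look('wrist',6);look('scene',6)
from h import *
crop(load('side6'),270,400,180,310,'c8',4.5)
crop(load('scene6'),260,400,150,310,'c9',3.6)
z=load('wrist6');W=cloud(z).reshape(-1,3);y=np.radians(8.75);c,s=np.cos(y),np.sin(y)
q=W-[.5321,-.059,0];L=np.c_[q@[c,s,0],q@[-s,c,0],q[:,2]]
T=L[(abs(L[:,0])<.035)&(abs(L[:,1])<.045)&(L[:,2]>.085)&(L[:,2]<.098)]
lf=T[T[:,1]>.029];print('concave leaf',len(lf),lf.mean(0).round(4),lf.min(0).round(4),lf.max(0).round(4))
a=lf[lf[:,0]<-.01].mean(0);b=lf[lf[:,0]>.01].mean(0);print('roll',(b-a)[2]/(b-a)[0])
vx=T[T[:,1]<-.029];print('convex leaf',len(vx),vx.mean(0).round(4))
br=T[(abs(T[:,0])<.004)];print('slope',np.polyfit(br[:,1],br[:,2],1),len(br))
E
```

```text
clock: 22.25
eef_pos: [0.5331, -0.0574, 0.1838]
tool_rot: [0.997, 0.077, -0.0, 0.005]
ft_force: [0.4, 0.1, 0.6]
grip_width: 0.0466
clock: 23.05
eef_pos: [0.5487, -0.1585, 0.2286]
tool_rot: [0.997, 0.076, -0.0, 0.005]
ft_force: [-0.4, 0.8, 0.1]
grip_width: 0.047
t 23.05 tcp [ 0.54869 -0.15849  0.22864] loc [ 0.00126 -0.10086  0.22864]
F [-0.28  0.89  0.1 ] T [ 0.008 -0.026  0.015]
tilt x -0.0096 tilt y -0.0017 yaw 8.74 gw 0.04700180319403937
concave leaf 1137 [-0.0002  0.0341  0.0919] [-0.0279  0.029   0.085 ] [0.0277 0.0389 0.0957]
roll 0.004082554175522832
convex leaf 475 [ 0.0001 -0.0345  0.0933]
slope [-0.00750725  0.09426352] 547
```

View pics/c8.png

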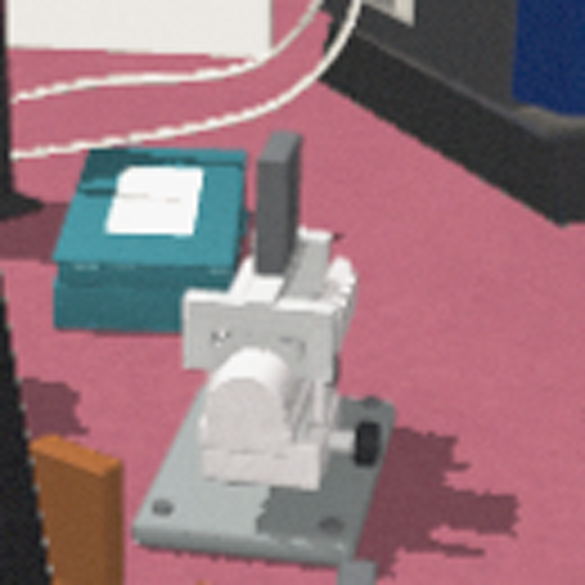

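View pics/c9.png

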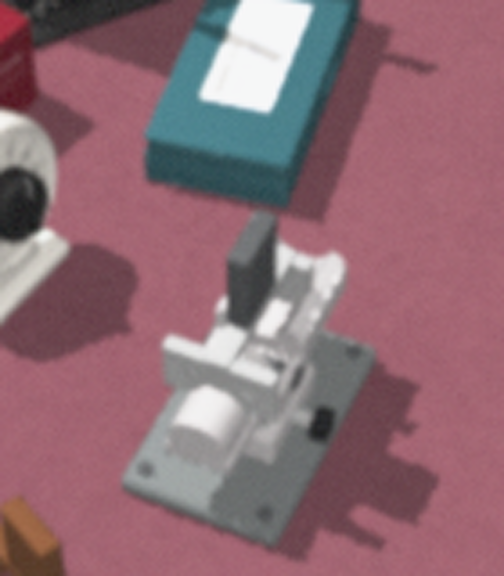

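View pics/wrist6.png

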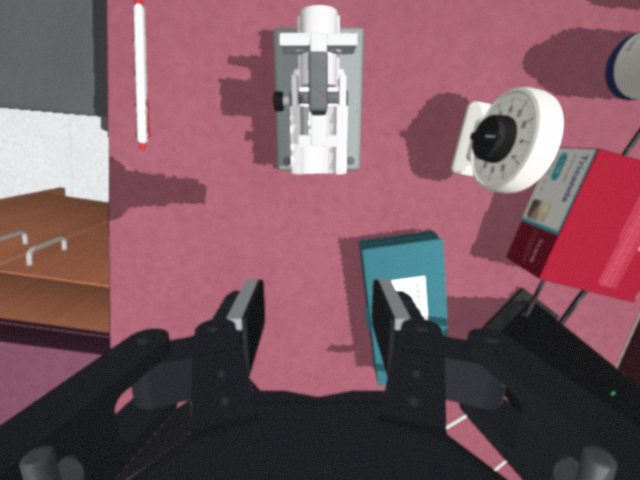

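The gauge sits on the rail at the rail's slope (bar −0.0075 against rail −0.008 rad), upright and centred, and the arm is well clear of it. I'm handing it in.

```bash
python3 -c "
from workcell import bot
print(bot.job_done())"
```

```text
the job is handed in; nothing more can be done
None
```

The wide gauge now sits on the rail, with its hollow leaf astride the bead and its round-nosed leaf in the hollow. I handed the job in at about 23 s of the 45 s allowed.

- **Feeling for the fit:** I lowered the gauge gently until it touched, then adjusted the tilt and position until neither leaf took most of the load. I held about 11–13 N of total contact force for over 3 s, then let go and backed the arm away.
- **Balance between leaves:** The wrist force put the load within a few millimetres of the middle, so the leaves shared it about equally, 60/40 at worst by most readings. The sideways force reading was noisy. The last set gave about 7 mm off-centre on its own, but averaged with the two before it the load came out near the middle.
- **Side force:** About 1 N of sideways force was left when I let go. The gauge showed no visible shift on release.
- **After letting go:** The gauge is centred across the rail to within 0.2 mm. Its bar slopes −0.0075 rad, against −0.008 rad measured on the rail. The arm touches nothing. I never gripped or worked near any of the other things, but I didn't re-measure them all at the end.

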